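Post the empty tin through the recycling caddy's sprung flap

TASK

Put the empty tin into the recycling caddy: slide it along the caddy's steel deck onto the green sprung flap, press the flap down and hold it open until the tin has slid off into the caddy, then lift away so that the flap springs fully shut. Leave the mug, the pepper mill and the jar where they stand.

Things in the scene. Friction and masses are not known exactly. Their poses are not given: they have to be found in the camera images.
- tin: Empty flat tin, red band, dark lid: cylinder 74 mm diameter, 32 mm high, 40 to 85 g. It stands on the caddy's deck. Origin: centre of its underside, z up; its yaw has no meaning. It drops about 200 mm inside the caddy and may come to rest any way up.
- caddy: Cream recycling caddy fixed to the worktop, 260 (its x) by 400 (its y) by 240 mm high, +x side clear. Flat steel deck on top from its -y end to the flap; flap near its +y end, level with the deck. A backstop beyond the flap (face at y = +186 mm) stands 14 mm above the deck, as do 8 mm rims beside the flap (faces at x = -93, +93 mm). Hollow. Origin: centre of its footprint, z up.
- flap_hinge_mid (a point): Middle of the flap's hinge line, at deck height (240 mm up), at y = +52 mm on the caddy's centre line; axes as the caddy's. The line runs along the caddy's x; the flap lies on its +y side, the deck on its -y side.
- flap (a joint): Flap angle: 0 shut, level with the deck; grows as its free (+y) edge drops, to 1.35 rad. Green plate 180 (x) by 130 mm (y), 6 mm thick, hinged on its edge at the deck. Its spring (0.18 N m when shut, 0.1 N m/rad) bears the tin and shuts it. Fingertips pressed straight down 40 mm, 25 to 30 mm past the hinge line, open it to about 1 rad with 5 to 15 N; the tin slides off by about 0.8 rad.
- mug: Yellow mug, 82 mm diameter, 95 mm high, handle on its +y side; loose on the worktop, to be left alone. Origin: centre of its underside.
- mill: Dark wooden pepper mill, 58 mm diameter, 172 mm high; loose on the worktop, to be left alone. Origin: centre of its underside.
- jar: Amber glass jar with a red cap, 68 mm diameter, 100 mm high; loose on the worktop, to be left alone. Origin: centre of its underside.
Not all that is in view belongs to the job. Of the things that look like the tin, the smaller one is meant.

How it is judged:
On the way:
1. the flap is held open at least 0.6 rad (value of joint flap above 0.6 rad), for 0.2 s.
At the end, for the whole second after the job is handed in: The tin rests inside the caddy, any way up (its origin within the caddy's walls and less than 120 mm above the worktop); the flap is shut (below 0.05 rad); the mug, the mill and the jar are within 30 mm of where they began (x of tin in the frame of caddy between -0.125 and 0.125 m and y of tin in the frame of caddy between -0.195 and 0.195 m and z of tin in the frame of caddy below 0.12 m and value of joint flap below 0.05 rad and linear speed of tin below 0.02 m/s and distance of each of mug, mill, jar from where it was at the start of the episode below 0.03 m); the robot touches nothing.
It fails at once if the mug, the mill or the jar is moved by more than 30 mm (distance of any of mug, mill, jar from where it was at the start of the episode above 0.03 m).
It also fails if it takes over 35 s, if anything falls off the work surface, if the arm or the gripper's body presses on something with over 40 N, if the wrist force passes 120 N, or if a joint passes its speed limit or range.

ROBOT

A 7-joint arm with a two-finger parallel gripper is mounted at the origin on the work surface. World frame = base frame: x ahead of the robot, y to its left, z up, the work surface at z = 0. Lengths are in m, angles in rad, forces in N, time in s.
With the tool pointing down it reaches from about 0.425 to 1.025 m from the base axis. Payload 9.4 kg.
Tool frame: the origin (TCP) lies midway between the tips of the shut fingers; the grasp point (between the pads) lies 19 mm behind it; z points along the fingers, y is the line along which they close (so a half turn about z gives the same grasp; the last joint's range is limited). The gripper opens to 93 mm and grips with 3 to 60 N. Pads are 15 mm wide; open, the fingers measure 128 mm over their backs; the gripper's body (75 mm by 188 mm) begins 65 mm behind the grasp point.
Start: joints at [-1.318, 0.599, -0.003, 1.599, 0.002, 0.943, -0.08], TCP at [0.235, 0.686, 0.219] pointing down, gripper open.
Joint ranges: [-2.57, 2.57], [-0.35, 1.97], [-1.29, 1.29], [0.11, 2.56], [-1.05, 4.19], [0.11, 1.86], [-2.63, 2.63]. Speed limits (rad/s): [2.22, 2.22, 3.01, 3.01, 3.14, 3.14, 3.14].

INTERFACE

Orientations are given as a rotation vector (axis times angle).
In Python, from workcell import bot gives the robot as it stands. Calls block until the motion is done:
- bot.move_ptp(position, orientation): joint-space move of the TCP to a pose.
- bot.servo_line(position, frame=None, speed=0.15, f_stop=None): straight line of the TCP; frame=None keeps the orientation; speed is the mean speed in m/s. With f_stop (N) it stops when the force on the tool has changed by that much, and returns True; else False.
- bot.move_j(angles): joint-space move.
- bot.let_go() and bot.grab(force=None): open the fingers fully, or close them until they stop; force is the grip in N (None keeps the last).
- bot.wait(seconds).
- bot.ik(position, orientation): joint angles nearest the present ones, or None.
- bot.get_obs(): the state.
- bot.capture(name): name is "side" or "top" or "wrist"; returns a dict with "color" (384x512x3 uint8, red, green, blue), "fx", "fy", "cx", "cy" (pixels), "pose" (4x4, takes a point from camera to world coordinates). Camera axes: x right, y up, looking along -z (the intrinsics and any distortion apply to the point x, -y, -z); pixel columns grow to the right and rows downward; lengths in m; the calibration is good to about 2 mm. A picture is of the moment at which its call begins. There is no depth.
A pose or a line that the arm cannot do raises bot.PlanningError and nothing moves.
- bot.hand_in(): hands the job in; it is judged then, once.
Trained networks look in a picture, given as the dict that the camera call returned (one of the last four; its "shot" number tells which), for a name from the list of things; names that differ only in an ending like _2 or _b are one class to them, and where a whole thing is asked for, a point or a joint stands for the part that bears it (a point fixed in the world has none). Each returns a list of dicts, best first, with "confidence" (0 to 1); they miss things now and then, are a little off and sometimes report something else, mostly with a low value. They report only what shows in the picture. A call takes as long as a camera call. They do not tell look-alikes from the thing itself.
- bot.silhouettes(picture, label): "pixels" (384x512 bool, what is visible of it) and "at" ([column, row] in pixels, amid what is visible of it).
The state is a dict: "time_s": time; "joints": joint angles; "joint_vel": joint speeds; "tau": joint torques, N m; "tool_pos": TCP position; "ee_rot": TCP orientation; "wrist_force": force on the tool from outside, world axes, zero at the start; "torque": the same for the moment, N m; "width": finger opening in m; "grasp_force": force on a finger pad.
Only numpy, scipy, OpenCV 4.12 (cv2) and the standard library are available. Lean on these libraries where they do the work, as an engineer would, in place of code of your own. Each camera call takes 0.05 s, during which the arm holds its last target. There are 200 camera calls.

## Working session

There is one attempt and no reset: what is moved stays moved. The work goes in short steps, each a Python script; the robot and the scene stay as the last script left them, time stands still between calls to the robot, and variables do not carry over. Pictures are saved under pics/ and viewed, at most 10 in all, crops included, and the job is handed in when it is done.

```bash
mkdir -p pics; ls; cat > h.py <<'E'
import numpy as np, cv2
from workcell import bot
def ray(p,uv):
    d=np.array([(uv[0]-p['cx'])/p['fx'],-(uv[1]-p['cy'])/p['fy'],-1.0])
    M=np.array(p['pose']); return M[:3,3], M[:3,:3]@d
def onz(p,uv,z):
    o,d=ray(p,uv); return o+d*(z-o[2])/d[2]
def tri(a,ua,b,ub):
    o1,d1=ray(a,ua);o2,d2=ray(b,ub)
    s=np.linalg.lstsq(np.c_[d1,-d2],o2-o1,rcond=None)[0]
    A=o1+d1*s[0];B=o2+d2*s[1]; return (A+B)/2,np.linalg.norm(A-B)
def proj(p,X):
    M=np.array(p['pose']); c=M[:3,:3].T@(np.array(X)-M[:3,3])
    return np.array([p['cx']+p['fx']*c[0]/-c[2],p['cy']-p['fy']*c[1]/-c[2]])
E
python3 - <<'E'
from h import *
np.set_printoptions(precision=3,suppress=True)
P={n:bot.capture(n) for n in('side','top')}
cv2.imwrite('pics/a.png',cv2.resize(np.hstack([P[n]['color'] for n in P])[:,:,::-1],(800,300),interpolation=cv2.INTER_AREA))
for n in P:
    cv2.imwrite(f'pics/{n}.png',P[n]['color'][:,:,::-1])
    print(n,[k for k in P[n]],P[n]['pose'],P[n]['fx'],P[n]['cx'],P[n]['cy'])
    for l in('tin','caddy','flap','mug','mill','jar'):
        for s in bot.silhouettes(P[n],l):
            r,c=np.nonzero(s['pixels']); print(l,round(s['confidence'],2),s['at'],len(r),c.min(),c.max(),r.min(),r.max())
print(bot.get_obs())
E
```

```text
pics
side ['color', 'fx', 'fy', 'cx', 'cy', 'pose', 'shot'] [[ 0.578  0.687 -0.44   0.078]
 [-0.816  0.488 -0.311 -0.384]
 [ 0.001  0.538  0.843  1.163]
 [ 0.     0.     0.     1.   ]] 383.49175973952936 255.9638502126324 186.1649250712045
tin 0.91 [264.8, 205.6] 643 254 280 190 218
tin 0.72 [324.0, 194.7] 679 307 336 180 209
caddy 0.91 [228.7, 201.8] 14497 147 309 134 277
flap 0.62 [192.7, 171.5] 2270 160 224 144 203
mug 0.57 [339.9, 297.1] 1012 321 354 274 317
mill 0.64 [356.5, 267.8] 617 344 372 250 284
mill 0.47 [337.6, 296.3] 981 321 354 275 317
jar 0.95 [151.7, 163.6] 430 143 163 149 177
jar 0.32 [195.2, 172.4] 2256 160 224 144 203
top ['color', 'fx', 'fy', 'cx', 'cy', 'pose', 'shot'] [[ 0.012  0.982 -0.187  0.376]
 [-1.     0.015  0.018  0.008]
 [ 0.02   0.187  0.982  1.32 ]
 [ 0.     0.     0.     1.   ]] 417.28043037314586 253.00139803481972 192.47013688901052
tin 0.75 [288.7, 213.9] 688 276 305 201 230
tin 0.71 [304.3, 146.1] 662 286 317 131 160
caddy 0.68 [233.8, 217.0] 14549 157 325 154 282
flap 0.64 [195.2, 226.8] 3591 165 227 187 265
mug 0.96 [373.6, 239.9] 855 354 393 225 253
mill 0.83 [379.0, 202.8] 518 363 395 191 215
jar 0.67 [123.9, 217.9] 561 109 138 207 231
{'time_s': 0.7, 'joints': array([-1.318,  0.599, -0.003,  1.599,  0.002,  0.943, -0.08 ]), 'joint_vel': array([-0.   , -0.001, -0.001, -0.   , -0.   , -0.   , -0.001]), 'tau': array([  0.   , -76.46 ,   1.496, -25.267,  -0.052,   0.011,   0.   ]), 'tool_pos': array([0.235, 0.686, 0.219]), 'ee_rot': array([ 0.516,  3.099, -0.   ]), 'wrist_force': array([-0.523,  0.195,  0.092]), 'torque': array([-0.015,  0.066,  0.007]), 'grasp_force': 0.0, 'width': 0.0927272178819707}
```

View pics/side.png

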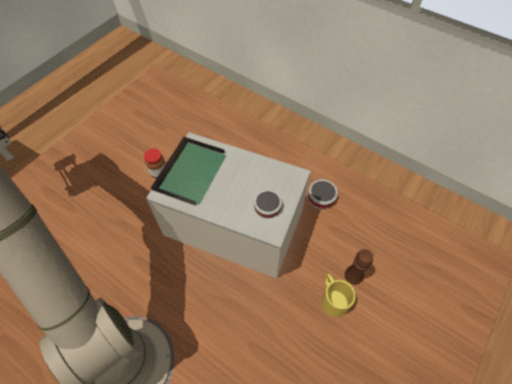

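View pics/top.png

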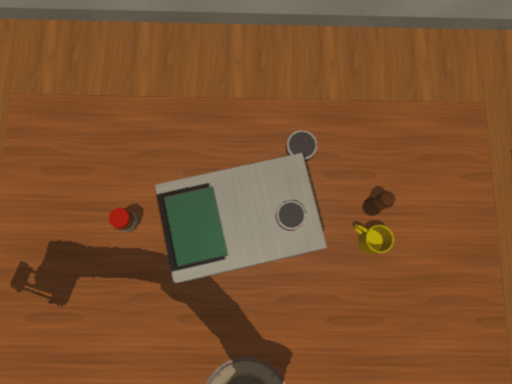

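Two things look like the tin: A on the deck (side 266,204; top 291,214) and B on the worktop beyond (side 323,193; top 302,146). B covers the same number of pixels although it is farther away, so A should be the smaller one, and A stands on the deck. I'll measure both and enlarge them.

```bash
python3 - <<'E'
from h import *
from scipy.optimize import minimize
np.set_printoptions(precision=4,suppress=True)
S,T=bot.capture('side'),bot.capture('top')
def sil(p,l): return [s for s in bot.silhouettes(p,l) if s['confidence']>.5]
cs={};
def ell(s):
    c=max(cv2.findContours(s['pixels'].astype(np.uint8),cv2.RETR_EXTERNAL,cv2.CHAIN_APPROX_NONE)[0],key=len)
    return c,cv2.minEnclosingCircle(c)
for name,us,ut in(('A',(266,204),(291,214)),('B',(323,193),(302,146))):
    o=[]
    for p,u in((S,us),(T,ut)):
        s=min(sil(p,'tin'),key=lambda s:np.hypot(*(np.array(s['at'])-u)))
        c,(m,r)=ell(s); o.append((m,r))
        x0=int(m[0])
    X,e=tri(S,o[0][0],T,o[1][0])
    print(name,X,e,'diam',[2*(r+.5)/p['fx']*abs((np.linalg.inv(p['pose'])@np.r_[X,1])[2]) for p,(m,r) in zip((S,T),o)],o)
# caddy
hull={}
for k,p in(('S',S),('T',T)):
    m=sil(p,'caddy')[0]['pixels'].astype(np.uint8)
    h=cv2.convexHull(np.argwhere(m)[:,::-1].astype(np.int32)); M=np.zeros(m.shape,np.uint8); cv2.fillConvexPoly(M,h,1); hull[k]=(p,M)
def cost(v,ks='ST'):
    x,y,a,h=v; R=np.array([[np.cos(a),-np.sin(a)],[np.sin(a),np.cos(a)]]); t=0
    for k in ks:
        p,M=hull[k]
        pts=[proj(p,[*(R@[sx*.13,sy*.2]+[x,y]),z]) for sx in(-1,1) for sy in(-1,1) for z in(0,h)]
        H=cv2.convexHull(np.array(pts,np.float32)); N=np.zeros(M.shape,np.uint8)
        cv2.fillConvexPoly(N,np.round(H*256).astype(np.int32),1,shift=8)
        t+=1-(M&N).sum()/(M|N).sum()
    return t
best=None
for a in(.17,-.17):
    r=minimize(cost,[.33,.06,a,.24],method='Nelder-Mead',options=dict(initial_simplex=np.array([.33,.06,a,.24])+np.vstack([np.zeros(4),np.diag([.05,.05,.1,.03])])))
    if best is None or r.fun<best.fun: best=r
    print(r.x,r.fun)
x,y,a,h=best.x; c=np.array([[np.cos(a),-np.sin(a)],[np.sin(a),np.cos(a)]])
for k,p in(('S',S),('T',T)):
    im=p['color'][:,:,::-1].copy(); im=cv2.resize(im,None,fx=3,fy=3,interpolation=cv2.INTER_CUBIC)
    def poly(L,z,col): cv2.polylines(im,[np.array([3*proj(p,[*(c@q+[x,y]),z])+1 for q in L]).astype(np.int32)],True,col,1)
    poly([[-.13,-.2],[.13,-.2],[.13,.2],[-.13,.2]],.24,(255,0,255)); poly([[-.09,.052],[.09,.052],[.09,.182],[-.09,.182]],.24,(255,255,0))
    cr=im[300:900,400:1200] if k=='T' else im[380:860,420:1060]
    cv2.imwrite(f'pics/fit{k}.png',cr)
A=cv2.imread('pics/fitT.png');B=cv2.imread('pics/fitS.png')
cv2.imwrite('pics/fit.png',np.hstack([cv2.resize(q,(400,300),interpolation=cv2.INTER_AREA) for q in(A,B)]))
for l in('flap',):
    for p in(S,T):
        for s in bot.silhouettes(p,l)[:1]:
            q=cv2.boxPoints(cv2.minAreaRect(np.argwhere(s['pixels'])[:,::-1].astype(np.int32)))
            print('flap c',[c.T@(onz(p,s['at'],.24)[:2]-[x,y])],[c.T@(onz(p,b,.24)[:2]-[x,y]) for b in q])
for l in('mug','mill','jar'): print(l,tri(S,sil(S,l)[0]['at'],T,sil(T,l)[0]['at']))
E
```

```text
A [ 0.5204 -0.1076  0.2569] 0.0035439271164383127 diam [np.float64(0.08259049381605563), np.float64(0.08356227543113613)] [((266.3055419921875, 204.3333282470703), 14.66048812866211), ((290.69012451171875, 214.6787109375), 15.74574089050293)]
B [ 0.7766 -0.1699  0.0276] 0.002570124547088457 diam [np.float64(0.10788313813093686), np.float64(0.10337818485554556)] [((321.5, 194.0), 15.041708946228027), ((301.70001220703125, 145.89999389648438), 15.508152961730957)]
[0.5186 0.0217 0.2372 0.2481] 0.024570445986291434
[0.5187 0.0217 0.2367 0.2485] 0.024750324414387292
flap c [array([0.0049, 0.1132])] [array([-0.0812,  0.1802]), array([0.1128, 0.1997]), array([0.0885, 0.0549]), array([-0.0974,  0.0479])]
flap c [array([-0.0044,  0.1154])] [array([0.0938, 0.1851]), array([0.0922, 0.0501]), array([-0.0935,  0.0518]), array([-0.0906,  0.1828])]
mug (array([ 0.4806, -0.3906,  0.0473]), np.float64(0.00956859060210532))Traceback (most recent call last):
  File "<stdin>", line 51, in <module>
IndexError: list index out of range
```

View pics/fitT.png

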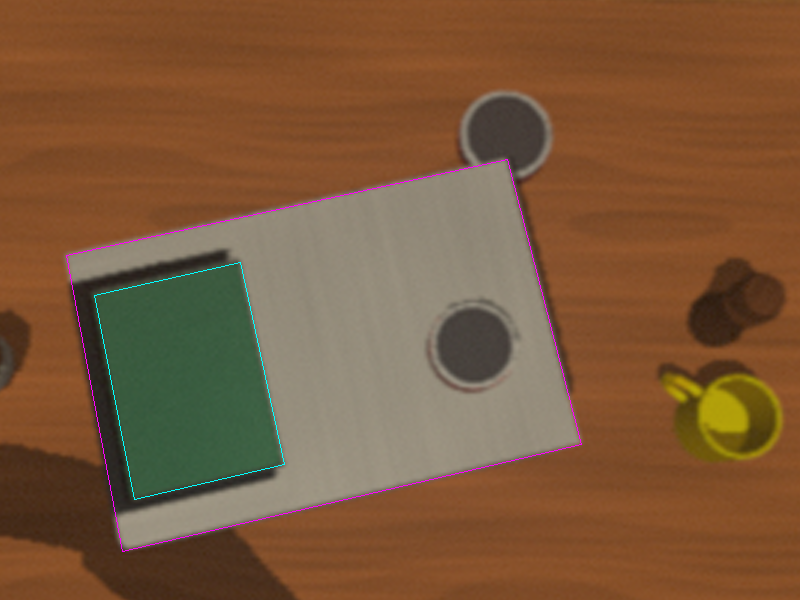

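Crop: the caddy outline and flap overlay fit well. A (crop 474,346) is the small tin on the deck, with its lid at z≈0.26–0.27. B (crop 505,135) stands on the worktop and is about 104 mm across, so it is the bigger look-alike. A is the one meant. I'll move above it and refine with the wrist camera from two heights.

```bash
cat >> h.py <<'E'
from scipy.spatial.transform import Rotation as Ro
C=np.array([.5186,.0217]); YAW=.237
c2=np.array([[np.cos(YAW),-np.sin(YAW)],[np.sin(YAW),np.cos(YAW)]])
def w(x,y,z): return [*(c2@[x,y]+C),z]      # caddy xy -> world
def inc(p): return c2.T@(np.array(p)[:2]-C)
def ori(s): # tool down, tool y = s*caddy x
    y=s*np.array([*c2[:,0],0]); z=np.array([0,0,-1.]); return Ro.from_matrix(np.c_[np.cross(y,z),y,z]).as_rotvec()
E
python3 - <<'E'
from h import *
np.set_printoptions(precision=4,suppress=True)
bot.servo_line([.235,.686,.42],speed=.2)
q=bot.get_obs()['joints']
o=[]
for s in(1,-1):
    j=bot.ik(w(-.028,-.126,.42),ori(s)); print(s,j)
    if j is not None: o.append((abs(j[6]),s))
s=min(o)[1]; print('use',s)
bot.move_ptp(w(-.028,-.126,.42),ori(s))
P=[];U=[]
for z in(.42,.37):
    bot.servo_line(w(-.028,-.126,z)); p=bot.capture('wrist'); P.append(p)
    d=bot.silhouettes(p,'tin')
    for k in d: print(k['confidence'],k['at'],k['pixels'].sum())
    if d:
        c=max(cv2.findContours(d[0]['pixels'].astype(np.uint8),0,cv2.CHAIN_APPROX_NONE)[0],key=len)
        m,r=cv2.minEnclosingCircle(c); U.append(m); print(m,r,onz(p,m,.272),inc(onz(p,m,.272)))
if len(U)==2: print(tri(P[0],U[0],P[1],U[1]))
cv2.imwrite('pics/w.png',p['color'][:,:,::-1]); print(bot.get_obs()['time_s'])
E
```

```text
1 [-0.5924  0.2316  0.8828  1.7952 -0.1911  1.204   0.5833]
-1 [-0.7412  0.2967  1.1312  1.8006 -0.2851  1.225  -2.4331]
use 1
0.93 [260.4, 180.0] 2870
0.6 [378.9, 211.1] 424
0.27 [258.3, 305.9] 748
(257.5, 177.47872924804688) 30.713092803955078 [ 0.5212 -0.1038  0.272 ] [-0.027  -0.1226]
0.98 [261.1, 188.7] 3978
0.48 [398.0, 216.9] 205
(257.55010986328125, 186.6070556640625) 36.61130142211914 [ 0.5207 -0.1024  0.272 ] [-0.0271 -0.1211]
(array([ 0.5234, -0.113 ,  0.2317]), np.float64(0.0001129966902675957))
6.45
```

View pics/w.png

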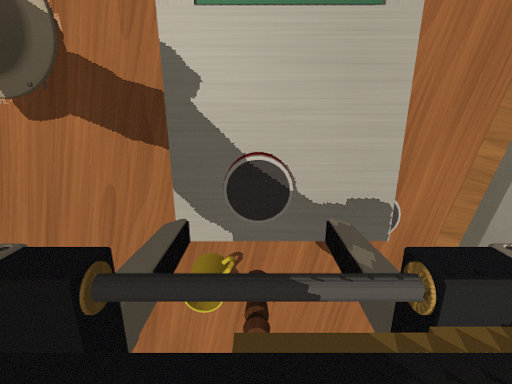

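The wrist view shows the tin lid at (258,189), centred between the fingers, at caddy x −0.027, y −0.123. I'll descend, grip lightly and slide it.

```bash
python3 - <<'E'
from h import *
np.set_printoptions(precision=4,suppress=True)
def st(t): o=bot.get_obs(); print(t,round(o['time_s'],2),inc(o['tool_pos']),o['tool_pos'][2],o['width'],o['grasp_force'],o['wrist_force'])
print(bot.servo_line(w(-.027,-.123,.29),speed=.15))
print(bot.servo_line(w(-.027,-.123,.247),speed=.06,f_stop=6)); st('down')
bot.grab(5); st('grip')
z=bot.get_obs()['tool_pos'][2]
print(bot.servo_line(w(0,-.02,z),speed=.1,f_stop=20)); st('mid')
print(bot.servo_line(w(0,.137,z),speed=.1,f_stop=20)); st('flap')
p=bot.capture('top'); cv2.imwrite('pics/t2.png',cv2.resize(p['color'][120:300,130:350,::-1],None,fx=3,fy=3))
E
```

```text
False
False
down 8.0 [-0.0269 -0.1232] 0.24713324136421 0.0926370089448027 0.0 [0.1271 0.7681 0.9036]
grip 8.45 [-0.0269 -0.123 ] 0.24719975447799258 0.0740731886205486 5.000174939632416 [-1.0483  0.5822  2.4064]
False
mid 9.67 [ 0.0001 -0.0198] 0.24720293557522213 0.07389913951349461 5.000109001994133 [-0.0046  1.7855  2.4342]
False
flap 11.38 [-0.0001  0.1368] 0.24721366033307252 0.07384077552799764 5.000083744525909 [0.2388 0.6939 0.5483]
```

View pics/t2.png

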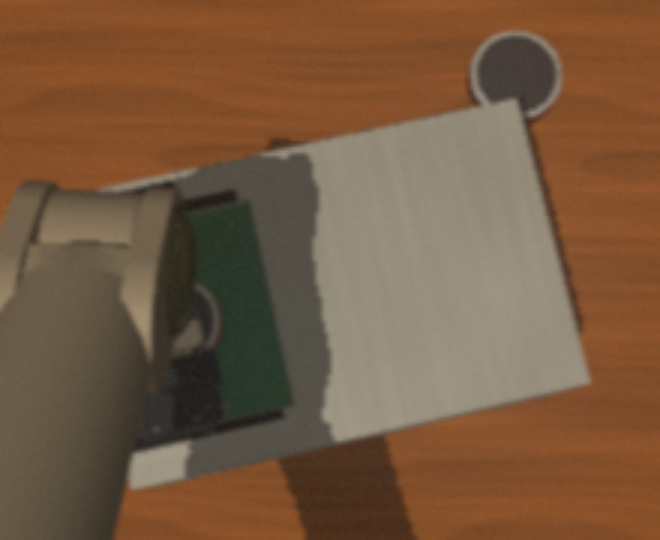

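The grip width of 74 mm confirms this is the right tin, and it is now on the flap (edge at 215,320). Next: release, lift, close the fingers and check the tin's place.

```bash
python3 - <<'E'
from h import *
np.set_printoptions(precision=4,suppress=True)
bot.let_go(); bot.servo_line(w(0,.137,.31),speed=.12)
bot.grab(10); bot.servo_line(w(0,.0795,.31),speed=.12)
p=bot.capture('wrist'); cv2.imwrite('pics/w3.png',p['color'][:,:,::-1])
for k in bot.silhouettes(p,'tin'): print(k['confidence'],k['at'],inc(onz(p,k['at'],.272)))
o=bot.get_obs(); print(o['time_s'],o['width'],o['wrist_force'])
E
```

```text
0.69 [260.9, 143.4] [0.0034 0.1358]
0.45 [385.3, 326.6] [ 0.1213 -0.0353]
0.24 [319.5, 3.8] [0.0422 0.2281]
14.85 0.000279713563323168 [ 0.0453  0.6236 -0.5504]
```

View pics/w3.png

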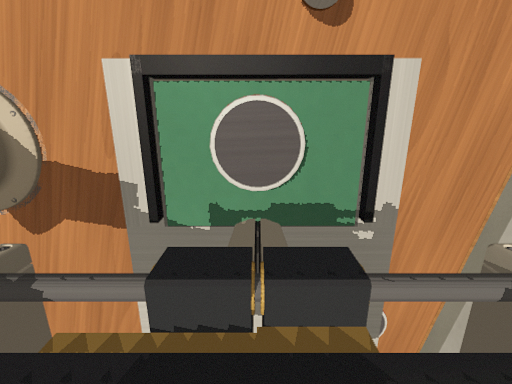

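The tin stands on the flap at (258,143), caddy y ≈ 0.136, with the closed fingers clear of it just past the hinge line (row 226). Now I'll press.

```bash
python3 - <<'E'
from h import *
np.set_printoptions(precision=3,suppress=True)
p=bot.capture('wrist'); print('hinge y',inc(onz(p,(258,226),.24)))
bot.servo_line(w(0,.0795,.252),speed=.12)
print(bot.servo_line(w(0,.0795,.198),speed=.05,f_stop=35))
o=bot.get_obs(); print(o['time_s'],o['tool_pos'],o['wrist_force'])
bot.wait(1.0)
p=bot.capture('wrist'); cv2.imwrite('pics/w4.png',p['color'][:,:,::-1])
print([(k['confidence'],k['at'],int(k['pixels'].sum())) for k in bot.silhouettes(p,'tin')],bot.get_obs()['wrist_force'])
E
```

```text
hinge y [0.001 0.054]
False
16.7667 [0.5   0.1   0.198] [-0.832  3.601  4.868]
[(0.9, [258.7, 98.7], 2177)] [0.129 5.147 5.163]
```

View pics/w4.png

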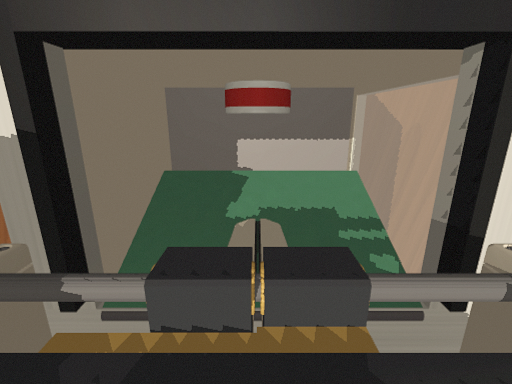

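The tin (258,98) has slid off and lies on the floor of the caddy beyond the open flap. I'll lift straight up and check that the flap shuts.

```bash
python3 - <<'E'
from h import *
np.set_printoptions(precision=3,suppress=True)
p=bot.capture('wrist'); s=bot.silhouettes(p,'tin'); print('still?',[k['at'] for k in s if k['confidence']>.5])
bot.servo_line(w(0,.0795,.25),speed=.06); bot.servo_line(w(0,.0795,.34),speed=.12); bot.wait(.5)
p=bot.capture('wrist'); cv2.imwrite('pics/w5.png',p['color'][:,:,::-1])
o=bot.get_obs(); print(o['time_s'],o['wrist_force'])
E
```

```text
still? [[262.5, 98.1]]
20.4333 [ 1.187 -0.337 -0.718]
```

View pics/w5.png

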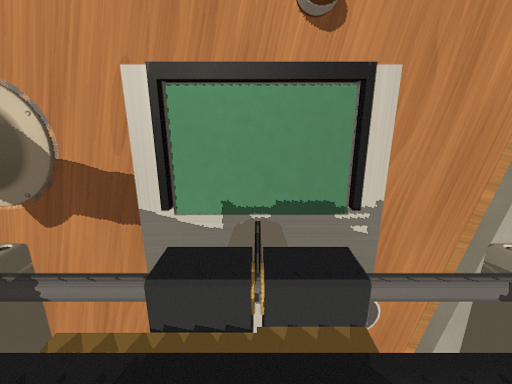

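The flap (green, columns 165–358, rows 83–215) is shut and level, the tin is gone from it, and the robot is clear, so I'm handing in.

```bash
python3 -c "
from workcell import bot
print(bot.hand_in())"
```

```text
the job is handed in; nothing more can be done
None
```

The tin is in the caddy, the flap has sprung shut, I never went near the mug, mill or jar, and the job was handed in at about 20 s; no verdict came back.

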